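Zero the packing scale with an empty jar on it

TASK

Get the packing scale ready for filling: push the green-marked half of the black power rocker until it is fully over, then press the blue unit key fully in until it stays down, then press the yellow tare key all the way down and let it spring back up. Do not press the red key at any time, do not touch the pan or the jar and lid on it, and leave the other things beside the scale standing where they are.

Things in the scene. Friction and masses are not known exactly. Their poses are not given: they have to be found in the camera images.
- scale: grey bench scale, 300 (x) by 340 (y) by 55 mm high, fixed; origin at the centre of its underside, x away from the robot (yaw up to 0.35 rad), y left. Four key modules stand in a row on its top at x = -108 mm, y = +-36 and +-108 mm in this frame (near edge), each on a black base plate 64 by 44 by 3 mm; which is in which place varies. Display between keys and pan.
- pan: steel weighing pan, 190 (x) by 300 (y) mm, on the far part of the scale, its near edge 65 mm beyond the line of the keys; its top is 65 mm above the table, origin 55 mm above the table under its centre. Not to be touched.
- power (a joint): power rocker, rad: near 0 (up to 0.06 at the start) = off, the near green-marked half raised; 0.4 = fully on, the near half level. It turns about a level line along the scale's y, 63 mm above the table, stays where it is left and takes about 2 N on the mark (about 5 N 6 mm from the pivot).
- power_on (a point): point on the top of the near (towards the robot, scale's -x) half of the black V-shaped rocker, 17 mm from its pivot, at the green mark. The rocker is 56 mm long (28 mm each half) along the scale's x and 26 mm wide. The point starts about 72 mm above the table and sinks about 6 mm, to 66 mm (then that half is level), as the rocker goes over.
- unit (a joint): travel of the blue unit key, m: near 0 (up to 0.001 at the start) = out, 0.007 = fully in. It slides down against about 3 N of friction and stays where it is left.
- unit_top (a point): point at the centre of the top face of the round blue key, 28 mm across; it moves down with the key. z up. 72 mm above the table when out, 65 mm when in.
- tare (a joint): travel of the yellow tare key, m: 0 = up, 0.006 = fully down; a spring returns it, 1.5 N at the top and 5 N fully down.
- tare_top (a point): point at the centre of the top face of the square yellow key, 26 by 26 mm; it moves down with the key. z up. 72 mm above the table when up, 66 mm when down.
- clear (a joint): travel of the red key (clears the calibration; not to be pressed), m: 0 = up, 0.006 = down, sprung like the yellow one.
- clear_top (a point): point at the centre of the top face of the round red key, 28 mm across; it moves down with the key. z up. 72 mm above the table when up.
- jar: empty glass jar, open, 68 mm across, 75 mm high, standing loose on the pan; origin at the centre of its underside
- lid: brass-coloured jar lid, disc 70 mm across, 12 mm high, lying loose on the pan; origin at the centre of its underside
- jar_left: same kind of empty glass jar, on the table left of the scale
- jar_right: same kind of empty glass jar, on the table right of the scale near the keys
- lid_right: same kind of lid, on the table right of the scale
- honey: closed amber jar with brass-coloured cap, 68 mm across, 85 mm high, on the table left of the scale
- spoon: spoon lying on the table right of the scale, about along the scale's x
Things that resemble listed ones, but are neither listed nor needed, are in the scene too. Leave any pink or purple look-alike of the jar_left alone. Leave any pink look-alike of the jar_right alone.

How it is judged:
On the way, in this order (a step that is already met when the one before it is completed fails the run):
1. the power rocker is pushed fully over to its green half (value of joint power above 0.33 rad), for 0.1 s.
2. then the blue unit key is pressed in (value of joint power above 0.33 rad and value of joint unit above 0.005 m), for 0.1 s.
3. then the yellow tare key is pressed down, scale on and unit key in (all of step 2 and value of joint tare above 0.0045 m), for 0.1 s.
At the end, for the whole second after the job is handed in: The rocker is fully on (over 0.33 of 0.4 rad), the blue key is in (over 5 of 7 mm), the yellow and red keys are up (within 1 mm), the jar and lid stand on the pan within 10 mm of where they were, and the things beside the scale are upright and within 20 mm of where they were (all of step 2 and value of joint each of tare, clear below 0.001 m and distance of each of jar, lid from where it was at the start of the episode below 0.01 m and angle between each of jar, lid, jar_left, jar_right, honey's own z axis and vertical below 0.1 rad and distance of each of jar_left, jar_right, lid_right, honey, spoon from where it was at the start of the episode below 0.02 m); the robot touches nothing.
It fails at once if the blue key is pressed while the power is not yet on (value of joint power below 0.3 rad and value of joint unit above 0.0035 m).
It fails at once if the yellow key is pressed before the power is on and the blue key is in (value of joint tare above 0.002 m and (value of joint power below 0.3 rad or value of joint unit below 0.0045 m)).
It fails at once if the red key is pressed (value of joint clear above 0.002 m).
It fails at once if the robot touches the pan, or the jar or lid on it (contact force between any of the fingers, the arm and pan above 0.5 N or contact force between any of the fingers, the arm and jar above 0.5 N or contact force between any of the fingers, the arm and lid above 0.5 N).
It fails at once if the jar or lid on the pan is shifted or lifted by more than 10 mm, or something beside the scale by more than 20 mm (distance of any of jar, lid from where it was at the start of the episode above 0.01 m or distance of any of jar_left, jar_right, lid_right, honey, spoon from where it was at the start of the episode above 0.02 m).
It also fails if it takes over 40 s, if anything falls off the work surface, if the arm or the gripper's body presses on something with over 40 N, if the wrist force passes 120 N, or if a joint passes its speed limit or range.

ROBOT

A 6-joint arm with a two-finger parallel gripper is mounted at the origin on the work surface. World frame = base frame: x ahead of the robot, y to its left, z up, the work surface at z = 0. Lengths are in m, angles in rad, forces in N, time in s.
With the tool pointing down it reaches from about 0.25 to 0.85 m from the base axis. Payload 12.5 kg.
Tool frame: the origin (TCP) lies on the front face of the gripper's body, between the roots of the fingers; the fingertips stand 84 mm ahead of it and the grasp point (between the pads) lies 65 mm ahead of it; z points along the fingers, y is the line along which they close (so a half turn about z gives the same grasp; the last joint's range is limited). The gripper opens to 93 mm and grips with 3 to 60 N. Pads are 15 mm wide; open, the fingers measure 128 mm over their backs; the gripper's body (75 mm by 188 mm) begins 65 mm behind the grasp point.
Start: joints at [-1.201, 0.351, 1.652, -0, 1.139, -0.085], TCP at [0.242, -0.494, 0.303] pointing down, gripper open.
Joint ranges: [-2.75, 2.75], [-0.79, 2.1], [0.01, 2.65], [-1.57, 4.71], [0.07, 3.14], [-2.87, 2.87]. Speed limits (rad/s): [2.22, 2.22, 2.79, 3.14, 3.14, 3.14].

INTERFACE

Orientations are given as a 3x3 rotation matrix whose columns are the frame's x, y, z axes.
In Python, from rig import sensors, get_image, get_calibration, bot gives the robot as it stands. The module is installed in compiled form; this text tells all that it offers.
- The arm moves only by the shell command python3 -m jog 'ROWS'. ROWS is JSON, a list of rows, each a list of 5 numbers: the opening, from 0 (shut) to 1 (fully open), then the shift along the tool's x, y, z scaled (see below), then the turn about the tool's z scaled (see below). In form: [[jaw, dx, dy, dz, twist], ...]. A call has 1 to 8 rows; each row is the pose to reach, as a shift and turn from the pose commanded when the call began, along the tool's axes at that moment, turning the shorter way round; what a row does not reach only later rows make up. The controller multiplies each number of a shift by 120 mm and each number of a turn by 180 degrees. A row lasts 1/8 s, in which the tool goes at most 62.5 mm and 10.7 degrees, less where a joint would pass 70% of its speed; a pose out of reach is approached as far as the arm can. A call with a number of a shift or a turn outside -1 to 1 is refused whole. A call with a gripper value outside its range is refused whole. The fingers move at their own pace and stop on an object; the grip force is fixed at half the most. Time passes only in rows, so rows that repeat a pose let the fingers close. It gives the time, the measured TCP pose, the force, the opening and the grip force at its end, in the units of the state.
- sensors.state(): the state, without advancing time (a new reading comes with each control period).
- get_image(name): name is "scene" or "side" or "wrist"; returns the picture (420x560x3 uint8, red, green, blue); there is no depth.
- get_calibration(name): a dict with "fx", "fy", "cx", "cy" (pixels), "eye" and "rotation" of the camera in the world. Camera axes: x right, y down, z forward; pixel columns grow to the right and rows downward; lengths in m; the calibration is good to about 2 mm. A picture is of the moment at which its call begins: read the wrist's pose just before it. get_calibration takes no time and is no camera call; for the wrist camera it gives the pose at the moment of the call.
- bot.close_job(): hands the job in; it is judged then, once.
The state is a dict: "t": time; "joint_positions": joint angles; "qvel": joint speeds; "joint_torque": joint torques, N m; "tcp_pos": TCP position; "eef_rot": TCP orientation; "contact_force": force on the tool from outside, world axes, zero at the start; "moment": the same for the moment, N m; "width": finger opening in m; "finger_force": force on a finger pad.
Only numpy, scipy, OpenCV 4.12 (cv2) and the standard library are available. Lean on these libraries where they do the work, as an engineer would, in place of code of your own. Each camera call takes 0.05 s, during which the arm holds its last target. There are 200 camera calls.

## Working session

There is one attempt and no reset: what is moved stays moved. The work goes in short steps, Python scripts to look and compute and a shell command to move; the robot and the scene stay as the last step left them, time stands still between calls to the robot, and variables do not carry over. Pictures are saved under pics/ and viewed, at most 10 in all, crops included, and the job is handed in when it is done.

```bash
mkdir -p pics
python3 - <<'E'
from rig import sensors,get_image,get_calibration
import cv2
for n in("scene","side"):
    c=get_calibration(n);print(n,{k:(v if not hasattr(v,'tolist') else v.tolist()) for k,v in c.items()})
    cv2.imwrite(f"pics/{n}0.png",get_image(n)[:,:,::-1])
s=sensors.state();print(s["t"],s["tcp_pos"],s["eef_rot"],s["width"])
E
```

```text
scene {'fx': 447.71850621891673, 'fy': 447.71850621891673, 'cx': 288.7758868069715, 'cy': 204.75825912207338, 'eye': [1.1575621983734403, 0.7410618502278901, 0.7933389786367759], 'rotation': [[-0.7831271984364085, 0.3689800287026388, -0.5005652100253687], [0.6214016478207545, 0.49527496947751015, -0.6070936473845712], [0.023911987679669174, -0.7864835936163265, -0.6171480971513694]]}
side {'fx': 527.7785961839222, 'fy': 527.7785961839222, 'cx': 277.24814173291367, 'cy': 210.50472996405873, 'eye': [0.38705578205708474, 0.9137530105178011, 1.0876522297950826], 'rotation': [[-0.9826366283724333, -0.14104882529640222, 0.12054246332044709], [-0.18549305590239473, 0.7321320297211451, -0.6554197260293495], [0.004193184094143909, -0.666399219641576, -0.7455833268443247]]}
0.1 [ 0.24155428 -0.49386748  0.30225064] [[ 8.98359143e-01  4.39261560e-01 -3.64182581e-04]
 [ 4.39261695e-01 -8.98358579e-01  1.01317157e-03]
 [ 1.17880780e-04 -1.07016340e-03 -9.99999420e-01]] 0.09292867765823874
```

View pics/scene0.png

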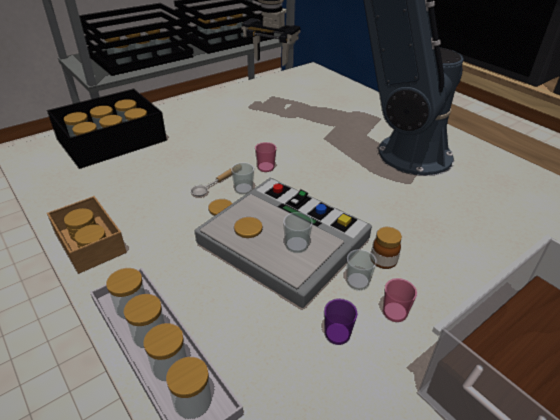

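View pics/side0.png

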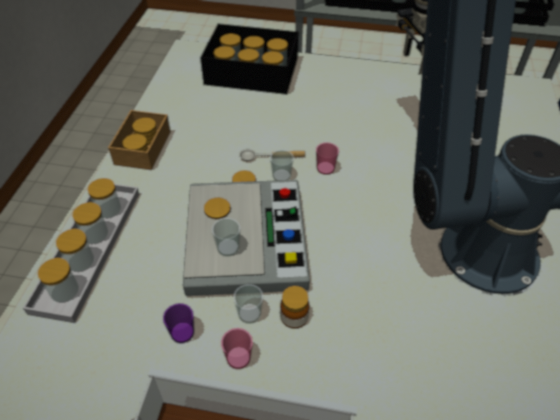

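The side view shows the key row from right to left: red (285,192), rocker with green mark (288,213), blue (289,234), yellow (291,258). In the scene view they are at (278,188), (300,195), (321,209) and (344,220). Next I'll measure them and confirm in a crop.

```bash
cat > h.py <<'E'
import numpy as np,cv2
from rig import get_image,get_calibration,sensors
def ray(c,u,v,z):
    R=np.array(c["rotation"]);e=np.array(c["eye"]);d=R@[(u-c["cx"])/c["fx"],(v-c["cy"])/c["fy"],1]
    return e+d*(z-e[2])/d[2]
HSV={"red":[((0,150,90),(6,255,255)),((174,150,90),(180,255,255))],"green":[((45,90,40),(85,255,255))],"blue":[((105,140,70),(125,255,255))],"yellow":[((24,150,110),(33,255,255))]}
def blobs(im,k,roi):
    h=cv2.cvtColor(im,cv2.COLOR_RGB2HSV);m=sum(cv2.inRange(h,a,b) for a,b in HSV[k])
    x0,y0,x1,y1=roi;w=np.zeros_like(m);w[y0:y1,x0:x1]=m[y0:y1,x0:x1]
    n,l,s,c=cv2.connectedComponentsWithStats(w)
    return [(c[i].round(1).tolist(),int(s[i,4])) for i in np.argsort(-s[1:,4])[:3]+1]  if n>1 else []
E
python3 - <<'E'
from h import *
out=[]
for n,roi in(("side",(255,180,315,275)),("scene",(260,175,370,240))):
    c=get_calibration(n);im=get_image(n)
    for k in HSV:
        for (u,v),a in blobs(im,k,roi): 
            if a>4: print(n,k,u,v,a,ray(c,u,v,.072).round(4))
    x0,y0,x1,y1=roi;out.append(cv2.resize(im[y0:y1,x0:x1],(400,500) if n=="side" else (400,500 *0+236),interpolation=cv2.INTER_CUBIC))
o=np.zeros((500,800,3),np.uint8);o[:,:400]=out[0];o[:236,400:]=out[1]
cv2.imwrite("pics/crop1.png",o[:,:,::-1])
E
```

```text
side red 284.4 191.9 60 [ 0.5449 -0.048   0.072 ]
side green 269.4 226.6 160 [0.5606 0.0779 0.072 ]
side green 292.1 210.5 32 [0.5136 0.0137 0.072 ]
side blue 288.3 233.8 87 [0.5099 0.092  0.072 ]
side yellow 290.2 256.5 84 [0.4934 0.1602 0.072 ]
scene red 277.7 186.5 47 [ 0.5464 -0.0505  0.072 ]
scene green 289.0 208.8 47 [0.5825 0.0451 0.072 ]
scene green 301.9 193.0 28 [0.512  0.0123 0.072 ]
scene green 313.7 220.6 11 [0.5623 0.1191 0.072 ]
scene blue 320.8 208.1 78 [0.5146 0.0921 0.072 ]
scene yellow 344.1 218.0 71 [0.494  0.1575 0.072 ]
```

View pics/crop1.png

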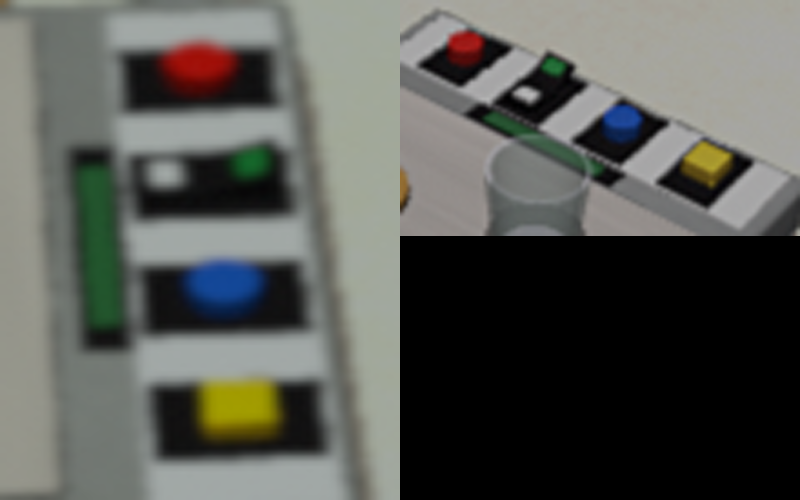

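The crop confirms it: the only rocker carries the green mark on its near, raised half (white mark on the far half). It sits between red (outermost right) and blue, with yellow at the left end. The scale yaw is about 0.245 rad. I'll close the gripper, twist by about 12° and travel at the current height.

```bash
python3 -m jog '[[0,0.5,-0.36,0,0.03],[0,1,-0.72,0,0.067],[0,1,-0.72,0,0.067],[0,1,-0.72,0,0.067]]'
python3 - <<'E'
from rig import sensors
import numpy as np
s=sensors.state();R=s["eef_rot"];p=s["tcp_pos"]
print(s["t"],p,R.round(3).tolist(),np.array(R).T@([.513,.015,.302]-np.array(p))/.12)
E
```

```text
t: 0.7
tcp_pos: [0.312, -0.3628, 0.3029]
eef_rot: [[0.97, 0.244, 0.0], [0.244, -0.97, -0.0], [0.0, 0.0, -1.0]]
contact_force: [0.9, -0.2, -0.3]
width: 0.0577
finger_force: 0.0
0.7 [ 0.31200746 -0.36276399  0.30287348] [[0.97, 0.244, 0.0], [0.244, -0.97, -0.0], [0.0, 0.0, -1.0]] [ 2.39261992 -2.64403101  0.00727313]
```

```bash
python3 -m jog '[[0,0.4,-0.45,0,0],[0,0.8,-0.9,0,0],[0,0.8,-0.9,0,0],[0,0.8,-0.9,0,0]]' >/dev/null; python3 -m jog '[[0,0.4,-0.45,0,0],[0,0.8,-0.9,0,0],[0,0.8,-0.9,0,0],[0,0.8,-0.9,0,0]]'
python3 - <<'E'
from h import *
s=sensors.state();R=np.array(s["eef_rot"]);p=np.array(s["tcp_pos"])
c=get_calibration("wrist");im=get_image("wrist");cv2.imwrite("pics/w1.png",im[:,:,::-1])
for k in HSV:
    for (u,v),a in blobs(im,k,(0,0,560,420)):
        if a>40:print(k,u,v,a,ray(c,u,v,.072).round(4))
print(s["t"],p,R.T@([.513,.015,.302]-p)/.12,c["eye"],s["width"])
E
```

```text
t: 1.7
tcp_pos: [0.4458, -0.1083, 0.3026]
eef_rot: [[0.97, 0.243, -0.0], [0.243, -0.97, -0.0], [-0.0, 0.0, -1.0]]
contact_force: [-0.4, 0.7, 0.4]
width: 0.0003
finger_force: 0.0
red 244.1 80.4 789 [ 0.5464 -0.0532  0.072 ]
green 124.6 29.4 1815 [0.5615 0.0561 0.072 ]
green 165.4 98.4 282 [0.514  0.0132 0.072 ]
blue 85.5 80.2 805 [0.5119 0.0853 0.072 ]
yellow 15.1 84.9 114 [0.4925 0.1467 0.072 ]
1.7 [ 0.4458472  -0.10829826  0.30257378] [ 0.79229558 -0.86090446  0.00449698] [ 0.51783743 -0.09096208  0.38464145] 0.00029335676737556114
```

View pics/w1.png

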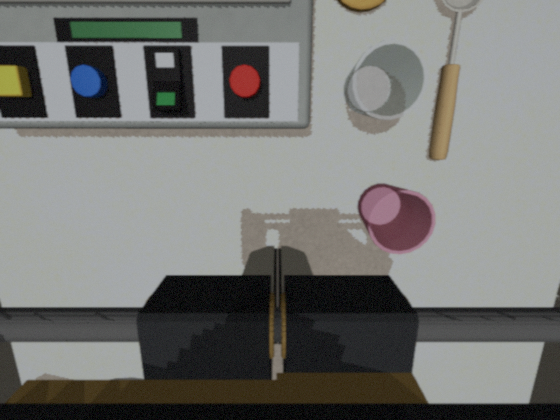

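The wrist view shows red (244,80), the rocker with green mark (165,98) and blue (85,80), with yellow cut off at the left. It agrees with the other views to 2–3 mm. Next I'll go over the green mark and descend.

```bash
python3 -m jog '[[0,0.39,-0.43,0,0],[0,0.787,-0.853,0,0],[0,0.787,-0.853,0,0],[0,0.787,-0.853,0.4,0],[0,0.787,-0.853,0.8,0],[0,0.787,-0.853,1,0],[0,0.787,-0.853,1,0]]'
python3 - <<'E'
from h import *
s=sensors.state();p=np.array(s["tcp_pos"]);print(s["t"],p,s["contact_force"])
o=[]
for n,(x0,y0,x1,y1) in(("side",(255,180,315,275)),("scene",(260,165,370,240))):
    im=get_image(n);o.append(cv2.resize(im[y0:y1,x0:x1],(400,500),interpolation=cv2.INTER_CUBIC))
cv2.imwrite("pics/c2.png",np.hstack(o)[:,:,::-1])
E
```

```text
t: 2.62
tcp_pos: [0.5116, 0.0126, 0.1815]
eef_rot: [[0.971, 0.24, -0.003], [0.24, -0.971, -0.0], [-0.003, -0.001, -1.0]]
contact_force: [0.5, -0.9, -0.5]
width: -0.0
finger_force: 0.0
2.625 [0.51157194 0.01260357 0.18145872] [ 0.51835158 -0.90737423 -0.46918156]
```

View pics/c2.png

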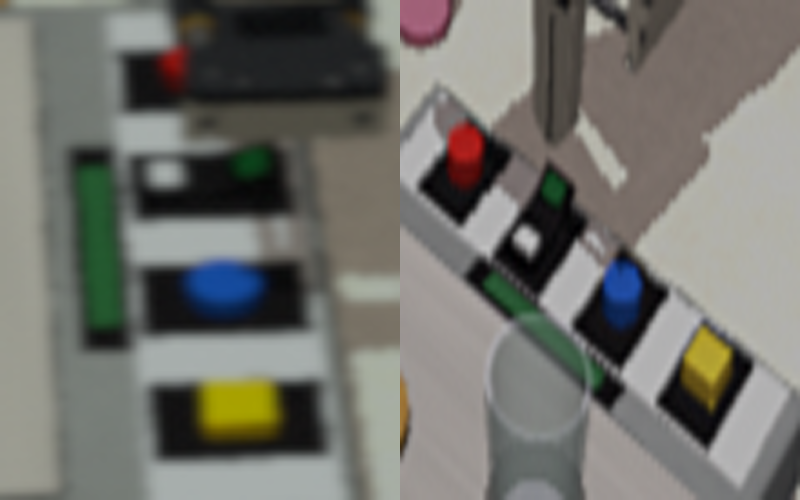

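The closed fingers stand above the rocker's near half, with red and blue clear either side. Now I press slowly.

```bash
python3 -m jog '[[0,0,0,0.1,0],[0,0,0,0.17,0],[0,0,0,0.21,0],[0,0,0,0.24,0],[0,0,0,0.26,0],[0,0,0,0.27,0],[0,0,0,0.27,0]]'
```

```text
t: 3.6
tcp_pos: [0.5125, 0.0145, 0.1504]
eef_rot: [[0.97, 0.242, 0.0], [0.242, -0.97, 0.0], [0.0, 0.0, -1.0]]
contact_force: [-0.8, 0.1, 0.7]
width: 0.0004
finger_force: 0.2
```

```bash
python3 -m jog '[[0,0,0,0.01,0],[0,0,0,0.02,0],[0,0,0,0.02,0]]'; python3 -m jog '[[0,0,0,0.01,0],[0,0,0,0.015,0],[0,0,0,0.015,0]]'
```

```text
t: 3.98
tcp_pos: [0.5126, 0.0145, 0.1501]
eef_rot: [[0.97, 0.242, 0.001], [0.242, -0.97, -0.0], [0.001, 0.0, -1.0]]
contact_force: [-11.1, 0.4, 32.4]
width: 0.0003
finger_force: 16.2
t: 4.35
tcp_pos: [0.5127, 0.0145, 0.1498]
eef_rot: [[0.97, 0.242, 0.001], [0.242, -0.97, -0.0], [0.001, 0.0, -1.0]]
contact_force: [-18.9, 0.3, 56.1]
width: 0.0006
finger_force: 27.7
```

The rocker is on its stop: the tip is at 65.8 mm and the force is rising steeply. I'll lift, then move to blue and stop above it.

```bash
python3 -m jog '[[0,0,0,-0.2,0],[0,0,0,-0.4,0],[0,0.07,-0.3,-0.4,0],[0,0.145,-0.61,-0.4,0],[0,0.145,-0.61,-0.3,0],[0,0.145,-0.61,-0.2,0],[0,0.145,-0.61,-0.2,0]]'
python3 - <<'E'
from h import *
o=[]
for n,(x0,y0,x1,y1) in(("side",(255,180,315,275)),("scene",(260,165,370,240))):
    im=get_image(n);o.append(cv2.resize(im[y0:y1,x0:x1],(400,500),interpolation=cv2.INTER_CUBIC))
cv2.imwrite("pics/c3.png",np.hstack(o)[:,:,::-1])
E
```

```text
t: 5.22
tcp_pos: [0.5111, 0.0888, 0.1689]
eef_rot: [[0.971, 0.241, -0.002], [0.241, -0.971, -0.0], [-0.002, -0.0, -1.0]]
contact_force: [-0.7, -1.3, -0.3]
width: 0.0008
finger_force: 0.0
```

View pics/c3.png

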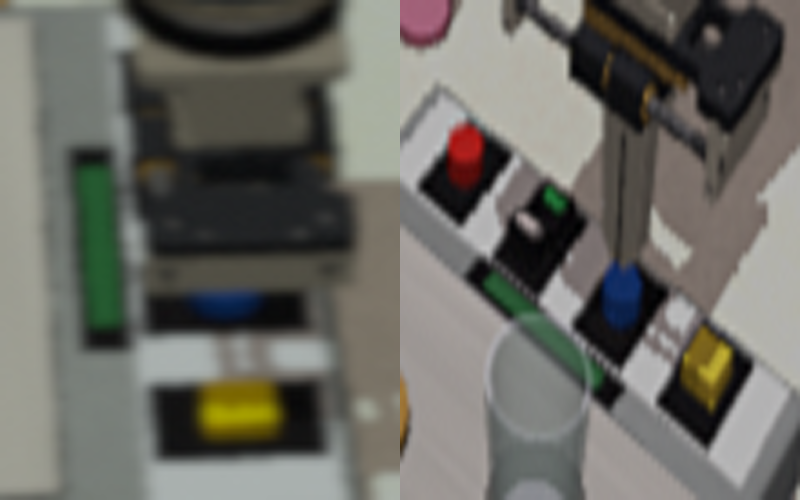

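The rocker's green half has dropped, and the fingers are centred over blue. Pressing blue.

```bash
python3 -m jog '[[0,0,0,0.05,0],[0,0,0,0.09,0],[0,0,0,0.12,0],[0,0,0,0.14,0],[0,0,0,0.16,0],[0,0,0,0.16,0]]'; python3 -m jog '[[0,0,0,0.01,0],[0,0,0,0.02,0],[0,0,0,0.02,0]]'
```

```text
t: 6.08
tcp_pos: [0.5116, 0.0897, 0.1508]
eef_rot: [[0.97, 0.242, 0.0], [0.242, -0.97, 0.0], [0.0, -0.0, -1.0]]
contact_force: [-0.8, 1.3, -0.7]
width: 0.0003
finger_force: 0.0
t: 6.45
tcp_pos: [0.5117, 0.0897, 0.1491]
eef_rot: [[0.97, 0.242, 0.0], [0.242, -0.97, 0.0], [0.0, -0.0, -1.0]]
contact_force: [-2.4, -0.8, 10.6]
width: 0.0006
finger_force: 5.2
```

```bash
python3 -m jog '[[0,0,0,0.01,0],[0,0,0,0.02,0],[0,0,0,0.02,0]]'
```

```text
t: 6.82
tcp_pos: [0.5118, 0.0898, 0.1486]
eef_rot: [[0.97, 0.242, 0.001], [0.242, -0.97, 0.0], [0.001, 0.0, -1.0]]
contact_force: [-11.7, -1.1, 36.2]
width: 0.0004
finger_force: 18.5
```

Blue is on its stop, with the tip at about 65 mm. I'll lift and go to yellow.

```bash
python3 -m jog '[[0,0,0,-0.2,0],[0,0,0,-0.4,0],[0,0,-0.3,-0.4,0],[0,0,-0.597,-0.4,0],[0,0,-0.597,-0.3,0],[0,0,-0.597,-0.2,0],[0,0,-0.597,-0.2,0]]'
python3 - <<'E'
from h import *
o=[]
for n,(x0,y0,x1,y1) in(("side",(255,180,315,275)),("scene",(260,165,370,240))):
    im=get_image(n);o.append(cv2.resize(im[y0:y1,x0:x1],(400,500),interpolation=cv2.INTER_CUBIC))
cv2.imwrite("pics/c4.png",np.hstack(o)[:,:,::-1])
E
```

```text
t: 7.7
tcp_pos: [0.4939, 0.1584, 0.1689]
eef_rot: [[0.971, 0.241, -0.002], [0.241, -0.971, -0.001], [-0.002, 0.0, -1.0]]
contact_force: [-0.5, 0.8, 0.4]
width: 0.0005
finger_force: 0.0
```

View pics/c4.png

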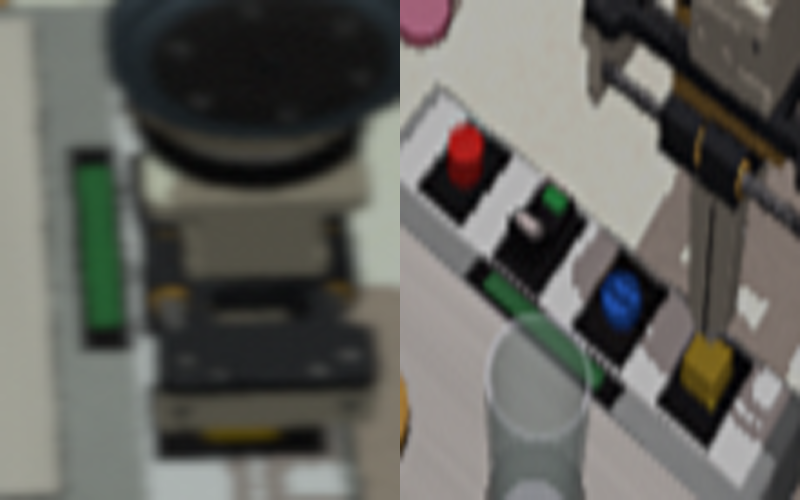

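Blue now sits low and the fingers are centred over yellow. Honey is lower than the gripper body, so there is no conflict. Pressing yellow.

```bash
python3 -m jog '[[0,0,0,0.05,0],[0,0,0,0.09,0],[0,0,0,0.12,0],[0,0,0,0.14,0],[0,0,0,0.16,0],[0,0,0,0.17,0],[0,0,0,0.17,0]]'; python3 -m jog '[[0,0,0,0.01,0],[0,0,0,0.02,0],[0,0,0,0.02,0]]'
```

```text
t: 8.68
tcp_pos: [0.4942, 0.1592, 0.1503]
eef_rot: [[0.97, 0.242, -0.0], [0.242, -0.97, -0.0], [-0.0, 0.0, -1.0]]
contact_force: [-3.7, -1.8, 10.8]
width: 0.0004
finger_force: 5.3
t: 9.05
tcp_pos: [0.4944, 0.1592, 0.1498]
eef_rot: [[0.97, 0.242, 0.001], [0.242, -0.97, -0.0], [0.001, 0.0, -1.0]]
contact_force: [-12.9, -4.1, 38.1]
width: 0.0005
finger_force: 19.0
```

Yellow is on its stop, with the tip at about 66 mm. I'll lift, back off and check everything.

```bash
python3 -m jog '[[0,0,0,-0.2,0],[0,0,0,-0.5,0],[0,0,0,-1,0],[0,-0.4,0,-1,0],[0,-0.8,0,-1,0],[0,-1,0,-1,0],[0,-1,0,-1,0],[0,-1,0,-1,0]]'
python3 - <<'E'
from h import *
o=[]
for n,(x0,y0,x1,y1),roi in(("side",(165,140,325,365),(255,180,315,275)),("scene",(190,150,420,330),(260,175,370,240))):
    im=get_image(n);c=get_calibration(n);o.append(cv2.resize(im[y0:y1,x0:x1],(400,550),interpolation=cv2.INTER_CUBIC))
    for k in HSV: print(n,k,blobs(im,k,roi))
cv2.imwrite("pics/c5.png",np.hstack(o)[:,:,::-1])
E
```

```text
t: 10.05
tcp_pos: [0.3788, 0.1304, 0.2675]
eef_rot: [[0.97, 0.242, 0.001], [0.242, -0.97, 0.0], [0.001, -0.0, -1.0]]
contact_force: [-0.3, 0.5, -0.5]
width: 0.0008
finger_force: 0.0
side red [([284.3, 191.9], 62)]
side green [([269.4, 226.6], 161), ([293.0, 212.2], 38)]
side blue [([288.3, 234.8], 94)]
side yellow [([290.1, 256.7], 89)]
scene red [([277.7, 186.5], 47)]
scene green [([289.0, 208.8], 47), ([302.0, 194.6], 21), ([313.9, 220.8], 10)]
scene blue [([320.3, 209.2], 72)]
scene yellow [([344.1, 218.0], 71), ([345.0, 225.0], 1)]
```

View pics/c5.png

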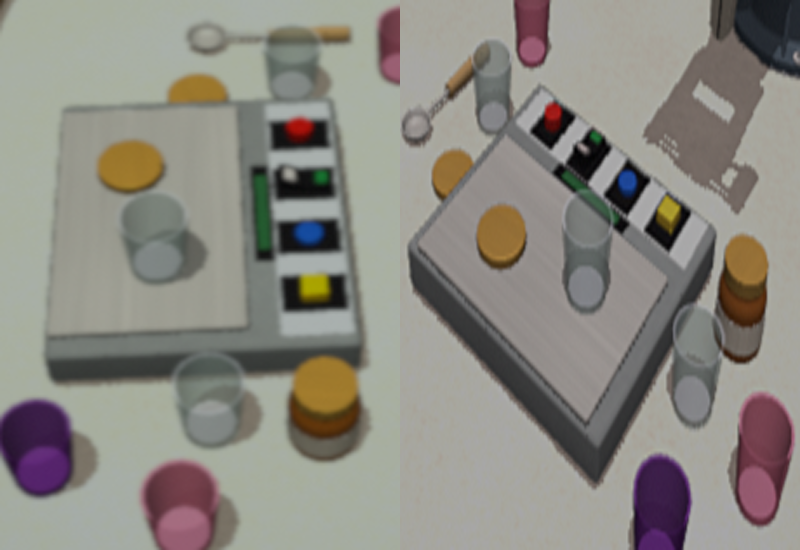

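The final view shows everything standing where it was, with red and yellow back at their starting pixels. The rocker mark and the blue key sit lower than before, which fits the stop heights felt (65.8 and 65 mm). Handing in.

```bash
python3 -c "
from rig import bot
print(bot.close_job())"
```

```text
the job is handed in; nothing more can be done
None
```

I handed the job in at about 10 s of the 40 s limit. The rocker was pushed fully on, then blue pressed in and left down, then yellow pressed and sprung back up. Red, the pan and everything beside the scale look undisturbed in the last pictures; the hand-in returned no verdict.

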